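Close the keypad cover of the pH meter

ROBOT

A 6-joint arm with a two-finger parallel gripper is mounted at the origin on the work surface. World frame = base frame: x ahead of the robot, y to its left, z up, the work surface at z = 0. Lengths are in m, angles in rad, forces in N, time in s.
With the tool pointing down it reaches from about 0.325 to 0.775 m from the base axis. Payload 5.5 kg.
Tool frame: the origin (TCP) lies between the finger pads; the fingertips stand 8 mm ahead of it and the grasp point (between the pads) lies 11 mm behind it (tcp_to_tips is the distance from the TCP to the fingertips, in m); z points along the fingers, y is the line along which they close (so a half turn about z gives the same grasp; the last joint's range is limited). The gripper opens to 88 mm and grips with 3 to 60 N. Pads are 20 mm wide; open, the fingers measure 115 mm over their backs; the gripper's body (75 mm by 178 mm) begins 61 mm behind the grasp point.
Start: joints at [-1.222, 0.091, 1.231, -0, 1.82, -0.057], TCP at [0.237, -0.551, 0.231] pointing down, gripper open.
Joint ranges: [-2.87, 2.87], [-0.86, 2.18], [0.17, 2.46], [-1.51, 4.65], [0.06, 2.69], [-2.65, 2.65]. Speed limits (rad/s): [2.57, 2.57, 3.01, 3.14, 3.14, 3.14].

INTERFACE

Orientations are given as a unit quaternion [w, x, y, z].
In Python, from bench import * gives the robot as it stands. Calls block until the motion is done:
- move_to(position, orientation): joint-space move of the TCP to a pose.
- move_l(position, speed=0.15, orientation=None): straight line of the TCP; orientation=None keeps the orientation; speed is the mean speed in m/s.
- movej(angles): joint-space move.
- gripper_open() and close(): open the fingers fully, or close them until they stop; the grip force is fixed at half the most.
- hold(seconds).
- inverse_kinematics(position, orientation): joint angles nearest the present ones, or None.
- state(): the state.
- get_image(name): name is "scene" or "top"; returns a dict with "frame" (384x512x3 uint8, blue, green, red), "depth" (384x512 float32, m along the optical axis (not along the pixel's ray), 0 where there is no reading), "camera_matrix" (3x3 intrinsics, pixels), "k1" (the pictures are not rectified: a ray, as slopes to the right and down, at radius r is drawn at 1 + k1 r^2 times it, then the intrinsics apply), "view" (4x4, takes a point from world to camera coordinates). Camera axes: x right, y up, looking along -z (the intrinsics and any distortion apply to the point x, -y, -z); pixel columns grow to the right and rows downward; lengths in m; the calibration is good to about 2 mm. A picture is of the moment at which its call begins.
A pose or a line that the arm cannot do raises IKError and nothing moves.
- job_done(): hands the job in; it is judged then, once.
The state is a dict: "time": time; "joint_pos": joint angles; "dq": joint speeds; "joint_torque": joint torques, N m; "ee_pos": TCP position; "ee_rot": TCP orientation; "ft_force": force on the tool from outside, world axes, zero at the start; "moment": the same for the moment, N m; "finger_gap": finger opening in m; "finger_force": force on a finger pad.
Only numpy, scipy, OpenCV 4.12 (cv2) and the standard library are available. Lean on these libraries where they do the work, as an engineer would, in place of code of your own. Each camera call takes 0.05 s, during which the arm holds its last target. There are 200 camera calls.

TASK

Close the orange keypad cover of the pH meter: push it over with the fingertips until it lies flat over the keys, then, still holding it down, push it by its white rib until its tongue is fully home beneath the black lip, and let go so that the lip alone keeps it shut. Use only the fingers, lift nothing, and leave the beaker, flask, bulb and stopper beside the meter where they stand.

Things in the scene. Friction and masses are not known exactly. Their poses are not given: they have to be found in the camera images.
- meter: White bench pH meter fixed to the bench, 190 (x) x 230 (y) x 45 mm high; its flat top, the deck, is at 45 mm. Origin: centre of its underside, on the bench. Its z is up; its +x points from the black lip to the cover's hinge; its y is parallel to the hinge. A blue display bezel, 24 x 150 mm, rises 5 mm above the deck behind the hinge, centred at x = +80 mm.
- hinge (a point): Middle of the hinge line of the cover, on the meter at x = +55, y = 0, z = 49 mm (4 mm above the deck). Does not move with the cover. The hinge brackets at y = +-83 mm rise 11 mm above the deck.
- lip (a point): Middle of the lower edge of the mouth of the fixed black lip, on the meter at x = -62, y = 0, z = 53.5 mm. The lip is 94 mm long along y; from this edge its 5 mm thick overhang runs on towards the meter's -x, and the gap beneath it (8.5 mm above the deck) is 14 mm deep before the post that carries it. Its top is 13.5 mm above the deck.
- cover_fold (a joint): Angle of the orange cover about the hinge, rad: 0 = flat over the keys, pointing to the lip (a hard stop); pi/2 = upright; 2.1 = leaning back away from the lip. Begins at 1.3 to 1.8. Hinge with friction and a spring: it stays where it is between about 1.1 and 2.1, but let go when flat and not tucked it springs up to about 0.9. Holding it flat takes about 0.11 N m (roughly 2 N at 50 mm from the hinge).
- cover_slide (a joint): Slide of the cover in its own plane, m, away from the hinge: its hinge pins run in slots. 0 = at the hinge (start), 0.015 = fully out, hard stop. Lying flat, it slides to the meter's -x, its tongue passing beneath the lip; about 2.5 N of friction, stays where it is left. The tongue goes under the lip only when the cover lies flat (within about 0.03 rad); otherwise it runs into the lip.
- rib (a point): Middle of the top of the white rib on the cover's outer face (the face that is up when the cover is flat, and away from the lip when it stands up). The rib is 60 mm long parallel to the hinge, 6 mm wide, stands 6.5 mm above the 4 mm thick cover, 81 mm from the hinge (at slide 0). A fingertip on the outer face between hinge and rib can hold the cover down and push the rib towards the lip.
- cover_edge (a point): Middle of the cover's free edge, the end of its tongue (80 mm long parallel to the hinge, 3 mm thick), 114 mm from the hinge at slide 0. Lying flat it then ends 3 mm short of the lip's mouth. The cover itself is 150 mm wide along the hinge and reaches to 104 mm from it.
- beaker: Bystander: loose glass beaker, 68 mm across, 85 mm high. Origin: centre of its underside.
- flask: Bystander: loose glass conical flask, 68 mm across at the foot, 95 mm high. Origin: centre of its underside.
- bulb: Bystander: loose red pipette bulb, 54 mm across, 72 mm high. Origin: centre of its underside.
- stopper: Bystander: loose beige rubber stopper, 30 mm across, 28 mm high. Origin: centre of its underside.

How it is judged:
By the outcome, as a careful person would: the job done as asked, in the order asked, and still so for the second after the job is handed in, with the robot touching nothing.
It also fails if it takes over 48 s, if anything falls off the work surface, if the arm or the gripper's body presses on something with over 40 N, if the wrist force passes 120 N, or if a joint passes its speed limit or range.

## Working session

There is one attempt and no reset: what is moved stays moved. The work goes in short steps, each a Python script; the robot and the scene stay as the last script left them, time stands still between calls to the robot, and variables do not carry over. Pictures are saved under pics/ and viewed, at most 10 in all, crops included, and the job is handed in when it is done.

```bash
mkdir -p pics; ls; cat > h.py <<'E'
from bench import *
import numpy as np, cv2
def cloud(im):
    d=im["depth"]; K=np.array(im["camera_matrix"]); V=np.array(im["view"]); k=im["k1"]
    h,w=d.shape; u,v=np.meshgrid(np.arange(w),np.arange(h))
    n=cv2.undistortPoints(np.stack([u,v],-1).reshape(-1,1,2).astype(float),K,None).reshape(-1,2)
    r=np.linalg.norm(n,axis=1); s=r.copy()
    for _ in range(30): s=r/(1+k*s*s)
    n=n*(s/np.maximum(r,1e-9))[:,None]
    z=d.ravel()
    P=np.stack([n[:,0]*z,-n[:,1]*z,-z,np.ones_like(z)],1)
    W=(np.linalg.inv(V)@P.T).T[:,:3]
    W[z==0]=np.nan
    return W.reshape(h,w,3)
E
python3 - <<'E'
from h import *
for n in("top","scene"):
    im=get_image(n); cv2.imwrite(f"pics/{n}0.png",im["frame"]); np.save(f"{n}0.npy",cloud(im)); 
    V=np.array(im["view"]); print(n,im["k1"],np.linalg.inv(V)[:3,3])
s=state();print(s["time"],s["ee_rot"],s["ft_force"],s["finger_gap"])
E
```

```text
pics
top -0.028806742555634868 [0.44084631 0.07974881 1.09316234]
scene -0.07791522336241796 [ 1.24938027 -0.02522075  0.64908074]
0.1 [-8.75125702e-04  9.79485941e-01  2.01510559e-01 -1.40334007e-04] [-0.74015098  0.13396238  0.80698263] 0.08768058497914068
```

View pics/top0.png

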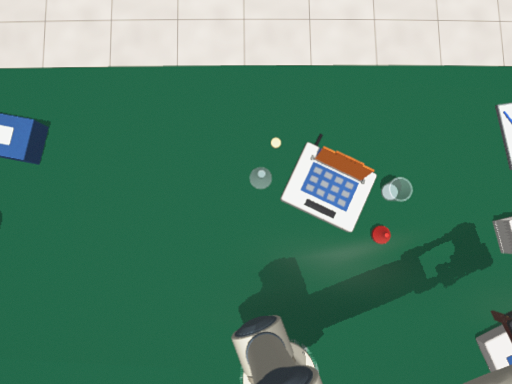

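View pics/scene0.png

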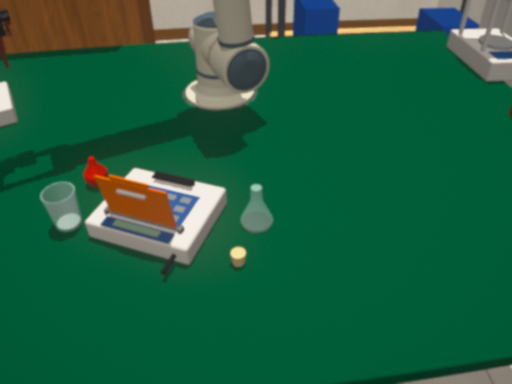

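The top view shows the meter centred near px (329,187). The black lip (320,208) faces the robot, and the orange cover stands up near (344,163) on the far side. The beaker is at (400,190), bulb (382,235), flask (261,178) and stopper (276,143).

```bash
cat > loc.py <<'E'
from h import *
T=np.load("top0.npy");S=np.load("scene0.npy");f=cv2.imread("pics/top0.png");g=cv2.imread("pics/scene0.png")
def rng(W):return (W[...,0]>.3)&(W[...,0]<.85)&(W[...,1]>-.35)&(W[...,1]<.3)
hsv=cv2.cvtColor(f,cv2.COLOR_BGR2HSV);hs=cv2.cvtColor(g,cv2.COLOR_BGR2HSV)
# meter: all top view pixels with deck-height, hull -> rect
for W,n in((T,'top'),(S,'scene')):
    m=rng(W)&(abs(W[...,2]-.046)<.006)
    k,l,st,c=cv2.connectedComponentsWithStats(m.astype(np.uint8)); i=1+np.argmax(st[1:,4])
    P=W[l==i]; r=cv2.minAreaRect((P[:,:2]*1000).astype(np.float32)); print(n,"rect",r,"z",np.median(P[:,2]),len(P))
for W,H,n in((T,hsv,'top'),(S,hs,'scene')):
    o=rng(W)&(H[...,0]>3)&(H[...,0]<16)&(H[...,1]>180)&(H[...,2]>90)&(W[...,2]>.045); P=W[o]
    print(n,"orange",len(P),P.min(0),P.max(0)); 
    c=P.mean(0);u,s,v=np.linalg.svd(P-c);print(" c",c,"normal",v[2],"long",v[0],s/np.sqrt(len(P)))
    b=rng(W)&(H[...,2]<60)&(W[...,2]>.05)&(W[...,2]<.068)
    k,l,st,cc=cv2.connectedComponentsWithStats(b.astype(np.uint8))
    for i in range(1,k):
        if st[i,4]>15:
            Q=W[l==i];print(" black",st[i,4],cc[i],Q.mean(0),cv2.minAreaRect((Q[:,:2]*1000).astype(np.float32)))
# bystanders
m=rng(T)&(T[...,2]>.012)
k,l,st,cc=cv2.connectedComponentsWithStats(m.astype(np.uint8))
for i in range(1,k):
    if st[i,4]>15:
        Q=T[l==i];print("obj",st[i,4],cc[i],Q.min(0).round(3),Q.max(0).round(3))
E
python3 loc.py
```

```text
top rect ((554.0563354492188, -152.52230834960938), (231.0071258544922, 186.62355041503906), 63.567344665527344) z 0.04536374611665939 3855
scene rect ((556.2094116210938, -155.1900634765625), (230.3244171142578, 192.8020782470703), 63.90306854248047) z 0.04626641014986327 4100
top orange 740 [ 0.57328114 -0.24901613  0.0653004 ] [ 0.64805112 -0.11382073  0.16575578]
 c [ 0.61028195 -0.17953694  0.1181565 ] normal [ 0.8898263  -0.43279956 -0.14454652] long [-0.43786308 -0.89903446 -0.00359995] [0.04040386 0.02822857 0.00087505]
scene orange 2068 [ 0.40403162 -0.32504151  0.04501594] [ 0.6533848  -0.11652782  0.16543652]
 c [ 0.61135362 -0.18475948  0.11025485] normal [-0.76732734  0.58718036  0.25773626] long [0.6290285  0.76733703 0.12456739] [0.05345393 0.03156872 0.01344107]
 black 209 [173.65550239 178.35406699] [ 0.49303057 -0.12189863  0.05948232] ((492.6914978027344, -122.62264251708984), (91.20619201660156, 18.90691375732422), 64.08792114257812)
obj 5214 [328.67759877 185.51668585] [ 0.422 -0.296  0.012] [ 0.718 -0.01   0.166]
obj 72 [275.08333333 142.93055556] [ 0.676 -0.01   0.013] [0.705 0.014 0.034]
obj 350 [259.88 176.84] [0.557 0.018 0.012] [0.619 0.081 0.099]
obj 178 [389.08988764 191.03932584] [ 0.508 -0.35   0.012] [ 0.572 -0.315  0.089]
obj 281 [380.56939502 234.06049822] [ 0.385 -0.334  0.018] [ 0.439 -0.28   0.074]
```

```bash
cat >> h.py <<'E'
from scipy.spatial.transform import Rotation as Rn
C=np.array([.555,-.1537,0]); yaw=np.deg2rad(-26.2)
M=Rn.from_euler('z',yaw).as_matrix()   # columns: meter axes
R0,H=.060,.004
def tool(corner,t,flip=False):
    "pose for the fingertip's front lower corner (meter x,z) with tool tilted t back towards the hinge"
    b=np.array([np.sin(t),np.cos(t)]); p=np.array([-np.cos(t),np.sin(t)])
    c=np.array(corner)-.010*p+.008*b
    pos=C+M@[c[0],0,c[1]]
    x=M@[-p[0],0,-p[1]]*(-1 if flip else 1); z=M@[-b[0],0,-b[1]]
    q=Rn.from_matrix(np.stack([x,np.cross(z,x),z],1)).as_quat()
    return pos,np.r_[q[3],q[:3]]
def arc(th,off=0,R=R0):
    t=np.deg2rad(45)*np.clip((th-.25)/1.45,0,1)
    c=np.array([.055,.049])+R*np.array([-np.cos(th),np.sin(th)])+(H+off)*np.array([np.sin(th),np.cos(th)])
    return c,t
E
python3 - <<'E'
from h import *
for fl in(False,True):
  for th,off in((1.75,.09),(1.75,.02),(1.7,0),(1.2,0),(.7,0),(.2,0),(0,0)):
    p,q=tool(*arc(th,off),flip=fl); j=inverse_kinematics(p,q); print(fl,th,off,p.round(3),None if j is None else np.round(j,2))
E
```

```text
False 1.75 0.09 [ 0.708 -0.229  0.09 ] None
False 1.75 0.02 [ 0.647 -0.199  0.102] None
False 1.7 0 [ 0.626 -0.189  0.107] [-0.38  1.06  0.32  0.1   2.54  1.71]
False 1.2 0 [ 0.6   -0.176  0.108] [-0.36  0.65  0.84  0.06  2.17  1.68]
False 0.7 0 [ 0.576 -0.164  0.096] [-0.35  0.32  1.22  0.03  1.84  1.68]
False 0.2 0 [ 0.561 -0.157  0.073] [-0.33  0.07  1.53 -0.    1.54  1.7 ]
False 0 0 [ 0.559 -0.156  0.061] [-0.33  0.07  1.55 -0.    1.52  1.7 ]
True 1.75 0.09 [ 0.708 -0.229  0.09 ] None
True 1.75 0.02 [ 0.647 -0.199  0.102] None
True 1.7 0 [ 0.626 -0.189  0.107] [-0.38  1.06  0.32  0.1   2.54 -1.43]
True 1.2 0 [ 0.6   -0.176  0.108] [-0.36  0.65  0.84  0.06  2.17 -1.46]
True 0.7 0 [ 0.576 -0.164  0.096] [-0.35  0.32  1.22  0.03  1.84 -1.46]
True 0.2 0 [ 0.561 -0.157  0.073] [-0.33  0.07  1.53 -0.    1.54 -1.44]
True 0 0 [ 0.559 -0.156  0.061] [-0.33  0.07  1.55 -0.    1.52 -1.44]
```

```bash
python3 - <<'E'
from h import *
def a0(th,off=0): c,_=arc(th,off,.095); return tool(c,0)
seq=[tool((.145,.23),0),tool((.125,.142),0),a0(1.45),a0(1.32),a0(1.2),a0(1.2,.05)]
for p,q in seq:
    j=inverse_kinematics(p,q); print(p.round(3),None if j is None else np.round(j,2))
    assert j is not None
close()
move_to(*seq[0]); s=state(); print(s["time"],s["ft_force"])
for i,(p,q) in enumerate(seq[1:]):
    move_l(p,speed=.12 if i in(0,4) else .07,orientation=q); s=state(); print(round(s["time"],2),np.round(s["ft_force"],1),np.round(s["ee_pos"]-p,4),s["finger_gap"])
im=get_image("top"); W=cloud(im); f=im["frame"];H=cv2.cvtColor(f,cv2.COLOR_BGR2HSV)
o=(H[...,0]>3)&(H[...,0]<16)&(H[...,1]>180)&(H[...,2]>90)&(abs(W[...,0]-.58)<.1)&(abs(W[...,1]+.17)<.12)&(W[...,2]>.045)
P=(W[o]-C)@M; print(len(P)); c=np.median(P,0);v=np.linalg.svd(P-P.mean(0))[2][2];print(c,v,P.max(0),P.min(0))
im=get_image("scene");cv2.imwrite("pics/s1.png",im["frame"][80:280,20:320].repeat(2,0).repeat(2,1))
E
```

```text
[ 0.694 -0.222  0.238] [-0.36  0.47  0.77 -0.    1.9   1.67]
[ 0.676 -0.213  0.15 ] [-0.35  0.39  1.03 -0.    1.72  1.67]
[ 0.607 -0.179  0.152] [-0.34  0.18  1.28 -0.    1.69  1.69]
[ 0.596 -0.174  0.15 ] [-0.34  0.14  1.32 -0.    1.68  1.69]
[ 0.586 -0.169  0.147] [-0.34  0.12  1.35 -0.    1.67  1.69]
[ 0.628 -0.189  0.165] [-0.35  0.24  1.18 -0.    1.72  1.68]
3.4667 [-0.35767946  0.11428854  0.2296396 ]
4.37 [-0.5 -0.4  1. ] [ 0.0004 -0.0004  0.0013] 0.0004974930517955982
5.62 [-0.1 -0.7 -0.3] [ 0.0001 -0.0001 -0.0001] 0.0005142519663496104
5.95 [0.4 1.  0.4] [-0.      0.     -0.0001] 6.993680104710711e-05
6.27 [ 0.8 -0.  -0.4] [-0. -0. -0.] 0.0006242453360630967
6.83 [-0.6 -0.9 -0.6] [-0.0001  0.     -0.0005] 0.0005014497956056647
82
[0.02928198 0.0447461  0.1152736 ] [-0.93119073 -0.00457989 -0.36450356] [0.04934041 0.07073375 0.14932447] [ 0.01527641 -0.07120784  0.06340552]
```

View pics/s1.png

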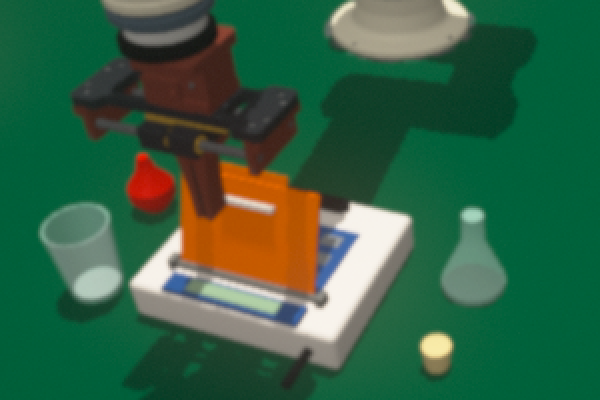

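The picture shows the cover leaning toward the lip at about 1.2 rad, as commanded, with the bystanders untouched. Next I fold it flat from between the hinge and the rib.

```bash
python3 - <<'E'
from h import *
def go(a,v):
    p,q=tool(*a); move_l(p,speed=v,orientation=q); s=state(); F=M.T@np.array(s["ft_force"]); print(round(s["time"],2),a[0].round(4),np.round(F,1),np.round((s["ee_pos"]-p)*1000,1)); return F
go(arc(1.2,.05),.1); go(arc(1.25,.012),.1)
for th in (1.15,1.0,.85,.7,.55,.4,.28,.18,.1,.05): go(arc(th),.06)
# press down until firm
c=arc(0)[0]
for dz in np.arange(.002,-.006,-.001):
    F=go((c+[0,dz],0.),.02); hold(.1); F=M.T@np.array(state()["ft_force"])
    if F[2]>6: break
print("dz",dz,F)
im=get_image("scene");cv2.imwrite("pics/s2.png",im["frame"][80:280,20:320].repeat(2,0).repeat(2,1))
E
```

```text
7.7 [0.0836 0.1245] [-0.2 -0.8 -0.3] [0.1 0.1 0.1]
8.2 [0.0513 0.111 ] [-0.  -1.   0.3] [0.1 0.2 2.2]
8.65 [0.0341 0.1054] [-0.2 -0.3  1.2] [ 0.3 -0.2  1. ]
8.95 [0.0259 0.1016] [-0.7  0.6 -0.3] [ 0.1 -0.   1. ]
9.25 [0.0184 0.0967] [-0.1 -0.2 -0.3] [-0.1  0.   0.5]
9.54 [0.0117 0.0907] [-0.8 -0.6  0.9] [-0.1  0.   0.3]
9.83 [0.0059 0.0838] [-0.6  0.7  0.1] [-0.1  0.   0.3]
10.12 [0.0013 0.076 ] [0.3 0.2 0.6] [-0.1  0.1  0.2]
10.39 [-0.0016  0.0694] [0.5 0.1 0.6] [-0.1  0.   0.2]
10.64 [-0.0033  0.0637] [ 0.9 -0.2  0.1] [ 0.1 -0.1 -0.1]
10.89 [-0.0043  0.059 ] [ 1.2 -0.2 -0. ] [ 0.  -0.  -0.3]
11.14 [-0.0047  0.056 ] [0.6 0.  1.3] [-0.1  0.  -0.2]
11.39 [-0.005  0.055] [ 1.3 -0.   0.6] [ 0.1 -0.   0.1]
11.74 [-0.005  0.054] [ 1.2 -0.4  1.6] [-0.  0.  0.]
12.09 [-0.005  0.053] [ 0.7 -0.4  2.2] [-0.   0.  -0.1]
12.44 [-0.005  0.052] [ 0.2 -0.3  1.9] [-0.1  0.  -0.1]
12.79 [-0.005  0.051] [-0.8 -0.2  2.8] [-0.1  0.1  0.1]
13.14 [-0.005  0.05 ] [-2.6 -0.5  6.7] [-0.   0.   0.7]
dz -0.003 [-2.82794785 -0.25857616  7.05620466]
```

View pics/s2.png

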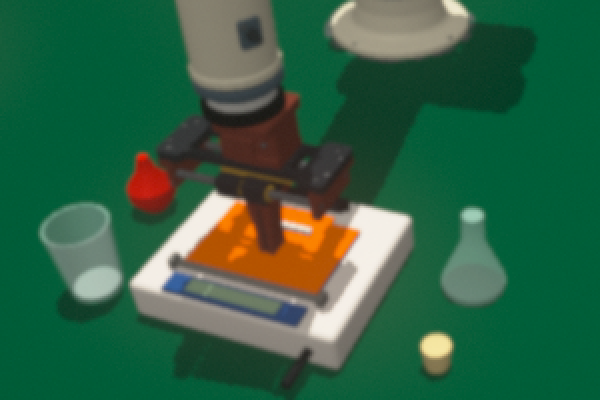

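The cover lies flat, with a hard stop felt at about 7 N. The white rib is just ahead of the fingers. Now I push by the rib while keeping it pressed down.

```bash
python3 - <<'E'
from h import *
x,z=-.005,.050
while x>-.046:
    x-=.0015 if x<-.018 else .003
    p,q=tool((x,z),0.); move_l(p,speed=.03,orientation=q); s=state(); F=M.T@np.array(s["ft_force"])
    print(round(s["time"],2),round(x,4),round(z,4),np.round(F,1))
    if F[2]<5: z-=.0003
    if F[2]>11: z+=.0003
    if abs(F[0])>25 or (x<-.033 and abs(F[0])>14): break
E
```

```text
13.54 -0.008 0.05 [0.5 0.2 5.3]
13.79 -0.011 0.05 [ 0.9 -0.6  5.3]
14.04 -0.014 0.05 [1.1 0.7 5.4]
14.29 -0.017 0.05 [ 0.6 -0.7  5.7]
14.54 -0.02 0.05 [1.2 0.1 6.6]
14.79 -0.0215 0.05 [ 3.1 -0.1  5.5]
15.04 -0.023 0.05 [3.7 0.1 4.9]
15.29 -0.0245 0.0497 [3.9 0.5 5.7]
15.54 -0.026 0.0497 [ 3.5 -0.2  6.9]
15.79 -0.0275 0.0497 [ 3.9 -0.9  4.9]
16.04 -0.029 0.0494 [4.5 0.5 5.9]
16.29 -0.0305 0.0494 [ 3.6 -0.3  6.5]
16.54 -0.032 0.0494 [ 3.4 -0.1  6.5]
16.79 -0.0335 0.0494 [ 3.3 -0.6  6.6]
17.04 -0.035 0.0494 [4.9 0.3 5.9]
17.29 -0.0365 0.0494 [3.5 0.6 6.2]
17.54 -0.038 0.0494 [ 5.2 -0.1  4.5]
17.79 -0.0395 0.0491 [10.7  0.3  3.5]
18.04 -0.041 0.0488 [14.6  0.8  2. ]
```

Rib contact came at about −0.021 and the stop at about −0.037, which is the full 15 mm of slide. I'll release diagonally and check.

```bash
python3 - <<'E'
from h import *
hold(.3)
for a in ((-.039,.0515),(-.033,.075),(-.02,.20)):
    p,q=tool(a,0.); move_l(p,speed=.05 if a[1]<.1 else .12,orientation=q)
s=state();print(s["time"],M.T@np.array(s["ft_force"]))
movej([-1.222,.091,1.231,0,1.82,-.057]); print(state()["time"])
im=get_image("top"); W=cloud(im);H=cv2.cvtColor(im["frame"],cv2.COLOR_BGR2HSV)
L=(W-C)@M
o=(H[...,0]>3)&(H[...,0]<16)&(H[...,1]>150)&(abs(L[...,0])<.1)&(abs(L[...,1])<.11)
P=L[o];print(len(P),P.min(0),P.max(0),np.median(P,0)); e=P[abs(P[:,1])<.07]; print(np.polyfit(e[:,0],e[:,2],1))
w=(H[...,1]<60)&(H[...,2]>140)&(abs(L[...,0]+.04)<.02)&(abs(L[...,1])<.035)&(L[...,2]>.05);print("rib",w.sum(),L[w].mean(0) if w.any() else 0)
cv2.imwrite("pics/t3.png",im["frame"][120:250,240:430].repeat(4,0).repeat(4,1))
im=get_image("scene");cv2.imwrite("pics/s3.png",im["frame"][140:280,20:300].repeat(2,0).repeat(2,1))
E
```

```text
20.425 [ 0.68220897 -0.29321472 -0.10712409]
22.2667
349 [-0.06277498 -0.07313193  0.04759   ] [0.03446405 0.07264242 0.06223567] [ 0.01117001 -0.00249589  0.05255313]
[-0.03806035  0.0527593 ]
rib 50 [-4.11009918e-02 -8.74229699e-05  5.91993006e-02]
```

View pics/t3.png

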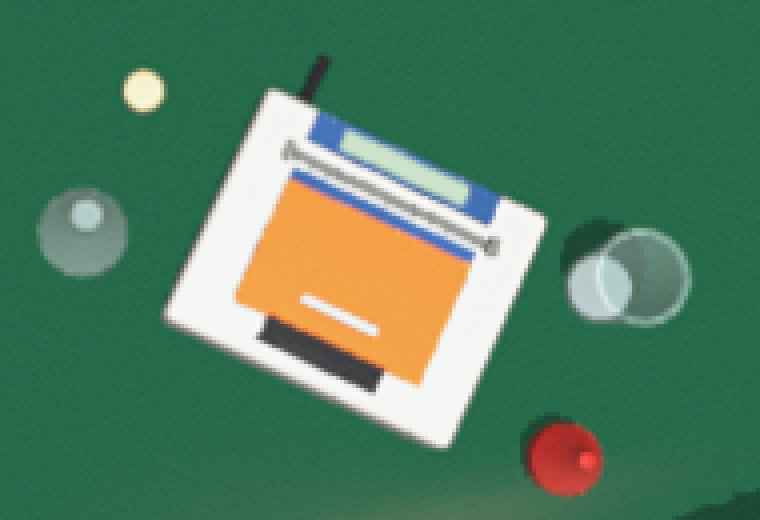

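View pics/s3.png

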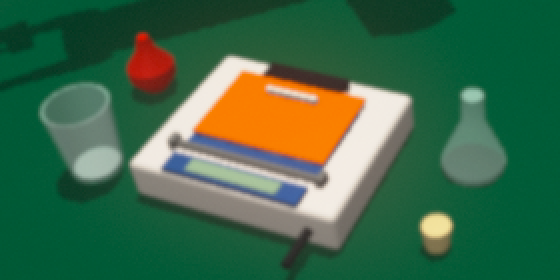

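Both views show the cover flat with its tongue under the black lip. The rib measures x = −41 mm, exactly where it belongs at full slide, and nothing else has moved.

```bash
python3 -c "
from bench import *
print(job_done())"
```

```text
the job is handed in; nothing more can be done
None
```

The keypad cover is closed: it lies flat with its tongue fully home under the lip, which alone holds it shut. The robot is clear of everything, the beaker, flask, bulb and stopper still stand where they were, and the job was handed in at about 22 s of the 48 s allowed.

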